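# Bring a bearing to the inspection position and hold the loupe over it at focal height

## Robot

A 6-joint arm with a two-finger parallel gripper is mounted at the origin on the work surface; the furniture and walls round the work are solid. World frame = base frame: x ahead of the robot, y to its left, z up, the work surface at z = 0. Lengths are in m, angles in rad, forces in N, time in s.
With the tool pointing down it reaches from about 0.375 to 0.975 m from the base axis. Payload 3.8 kg.
Tool frame: the origin (TCP) lies midway between the tips of the shut fingers; the grasp point (between the pads) lies 19 mm behind it; z points along the fingers, y is the line along which they close (so a half turn about z gives the same grasp; the last joint's range is limited). The gripper opens to 85 mm and grips with 20 to 120 N. Pads are 22 mm wide; open, the fingers measure 114 mm over their backs; the gripper's body (76 mm by 85 mm) begins 54 mm behind the grasp point. The pads swing forward as they close: fully open they stand 13 mm farther back than shut.
Start: joints at [1.17, 0.264, 1.604, -0, 1.274, -0.037], TCP at [0.24, 0.631, 0.231] pointing down, gripper open.
Joint ranges: [-2.63, 2.63], [-0.94, 2.18], [0.31, 2.57], [-1.31, 4.45], [0, 2.66], [-2.55, 2.55]. Speed limits (rad/s): [2.57, 2.57, 3.14, 3.14, 3.14, 3.14].

## Interface

Orientations are given as a rotation vector (axis times angle).
In Python, from workcell import read_state, vision, ticket gives the robot as it stands. The module is installed in compiled form; this text tells all that it offers.
- The arm moves only by the tool jog_arm, never from a script. Its arguments are lists of equal length, an entry for each row: "turn": the turn, a rotation vector about the tool's x, y, z in rad, a list of three; "delta_pos": the shift along the tool's x, y, z in m, a list of three; "gripper": the finger opening in m, from 0 to 0.0854. In form: {"turn": [[rx, ry, rz], ...], "delta_pos": [[dx, dy, dz], ...], "gripper": [gripper, ...]}. A call has 1 to 20 rows; each row shifts and turns the commanded pose from where the row before left it, along the tool's axes as they then stand; what a row does not reach is not made up. A row lasts 1/12 s, in which the tool goes at most 41.7 mm and 7.16 degrees, less where a joint would pass 70% of its speed; a pose out of reach is approached as far as the arm can. A call with a gripper value outside its range is refused whole. The fingers move at their own pace and stop on an object; "grip_force" is the grip in N (left out, the last holds). Time passes only in rows, so rows that do not move let the fingers close. It gives the time, the measured TCP pose, the force, the opening and the grip force at its end, in the units of the state.
- read_state(): the state, without advancing time (a new reading comes with each control period).
- vision.read_camera(name): name is "scene" or "top" or "wrist"; returns the picture (400x640x3 uint8, red, green, blue); there is no depth.
- vision.calibration(name): a dict with "vfov" (degrees; the focal length in pixels is half the picture's height over the tangent of half this angle, whatever the lens; pixels are square), "cx", "cy" (the principal point, pixels), "R" (3x3) and "t" (3): a world point X has camera coordinates R X + t; the wrist camera has in their place "mount" (4x4, takes a point from camera to tool coordinates, whose origin is the TCP and whose axes are the flange's). Camera axes: x right, y down, z forward; pixel columns grow to the right and rows downward; lengths in m; the calibration is good to about 2 mm. The wrist camera is an equidistant fisheye: a pixel r from the principal point sees the ray r / f radians off the axis. A picture is of the moment at which its call begins: read the wrist's pose just before it. calibration takes no time and is no camera call.
- ticket.finish_job(): hands the job in; it is judged then, once.
The state is a dict: "time": time; "q": joint angles; "joint_vel": joint speeds; "joint_torque": joint torques, N m; "tool_pos": TCP position; "tcp_rot": TCP orientation; "wrist_force": force on the tool from outside, world axes, zero at the start; "torque": the same for the moment, N m; "width": opening from 0.0 (shut) to 1.0 (fully open); "grip_force": force on a finger pad.
Only numpy, scipy, OpenCV 4.12 (cv2) and the standard library are available. Lean on these libraries where they do the work, as an engineer would, in place of code of your own. Each camera call takes 0.05 s, during which the arm holds its last target. There are 200 camera calls.

## Task

On the grey inspection stage, turn the black knob until the red pointer of the sliding carriage stands within the yellow stripe; turn the knob, do not push the carriage. Then take the orange-handled loupe off its wooden rest and hold it level and centred over the bearing on the carriage, its lens ring level with the red focus band on the stage's post, without knocking the loupe against the stage or disturbing the grease tin, the capacitor and the white terminal block. Finish like that, holding the loupe motionless in the air; do not put it down.

Things in the scene. Friction and masses are not known exactly. Their poses are not given: they have to be found in the camera images.
- stage: Grey fixed inspection stage: plate 167 x 150 mm, 16 mm thick, spanning x -105 to +62, y -75 to +75 mm. Origin on the bench under the carriage centre when the pointer is at the stripe; z up. Knob on the -x side (towards the robot), scale plate on the +x side, focus post in the +x +y corner. Place and yaw vary; it may swap places with the loupe's rest.
- carriage: Aluminium slider on the stage, 64 x 80 mm, top 35 mm above the bench, with the bearing fixed on it (white ring, diameter 35 mm, 11 mm high). Moves only along the stage's y, by rack and pinion from the knob. Origin on the bench under the bearing's axis, axes as the stage's. Steel rack on its -x side to x = -51 mm, 29 mm above the bench.
- part_top (a point): Centre of the bearing's top face, 46 mm above the bench; moves with the carriage.
- pointer (a point): Tip of the small red pointer on the carriage's +x side, 26 mm above the bench; moves with the carriage. At the start it stands 6 to 13 mm to the +y side of the stripe.
- mark (a point): Centre line of the yellow stripe painted across the white scale plate on the stage, 20 mm above the bench. The stripe is 6 mm wide along the stage's y axis; point axes as the stage's.
- knob_grip (a point): On the knob's vertical axis at gripping height, 52 mm above the bench (stage x = -75 mm, y = 0). Ribbed black cylinder, diameter 36 to 38 mm, 36 to 62 mm above the bench. Light friction (0.05 N m), stays where left. One radian clockwise seen from above moves carriage and pointer 10 mm towards the stage's -y, anticlockwise +y. End stops 12 mm beyond the stripe on -y, 18 mm on +y.
- focus_band (a point): Centre of the red band (10 mm high, 13 mm in diameter) on the post at stage x = +46 mm, y = +60 mm; 105 mm above the bench, which is 59 mm above the bearing's top. The post (10 mm in diameter) ends 130 mm above the bench.
- rest: Fixed pale wooden rest of the loupe, 215 x 50 mm: a block 27 mm high, 68 mm wide under the lens ring (x +38 to +72 mm), at the tail a block 24 mm high with cheeks 33 mm high beside the handle (x -92 to -72 mm), between them a board 5 mm high. Origin on the bench at its middle, x along the loupe towards the lens (away from the robot), z up.
- loupe: Loose loupe, 0.08 to 0.16 kg, lying flat on the rest, lens away from the robot. Black lens ring, diameter 64 mm, 12 mm thick; straight orange handle 16 mm wide, 18 mm high, from 40 to 148 mm behind the lens centre. x points from handle to lens, z up; origin under the lens centre, level with the handle's underside, 24 mm above the bench at the start.
- lens_center (a point): Centre of the lens and of its ring, mid-thickness, 9 mm above the loupe's origin (33 mm above the bench at the start).
- handle_grip (a point): Good place to pinch the handle across its 16 mm width (along the loupe's y): the middle of its section, 75 mm behind the lens centre, 33 mm above the bench at the start, free on both sides.
- grease_tin: Green grease tin, 70 mm in diameter, 44 mm high, loose, origin at its underside. Leave it where it is.
- capacitor: White motor capacitor with a blue stripe, standing, 36 mm in diameter, 74 mm high, loose, origin at its underside. Leave it where it is.
- terminal: White four-way terminal block, 20 x 40 x 18 mm, loose, origin at its underside. Leave it where it is.

How it is judged:
On the way, in this order (a step that is already met when the one before it is completed fails the run):
1. the pointer is brought within the yellow stripe by the knob, the loupe still on its rest (y of pointer in the frame of mark between -0.003 and 0.003 m and distance of loupe from where it was at the start of the episode below 0.02 m), for 0.3 s.
2. the loupe is lifted off its rest in the gripper (height (world z) of lens_center above 0.06 m and contact force between loupe and the fingers above 1 N and contact force between loupe and rest below 0.1 N), for 0.2 s.
At the end, for the whole second after the job is handed in: Pointer within 3 mm of the stripe's centre line; lens centre within 8 mm of the bearing's axis horizontally and within 6 mm of the focus band's centre in height; loupe level within 0.12 rad, upper face up, still, held in the fingers, touching neither stage nor rest (y of pointer in the frame of mark between -0.003 and 0.003 m and horizontal distance between lens_center and part_top below 0.008 m and z of lens_center in the frame of focus_band between -0.006 and 0.006 m and angle between loupe's own z axis and vertical below 0.12 rad and linear speed of loupe below 0.02 m/s and contact force between loupe and the fingers above 1 N and contact force between loupe and stage below 0.1 N and contact force between loupe and rest below 0.1 N); the arm keeps its last pose, push and grip.
It fails at once if the carriage or the bearing pushed directly with more than 4 N (contact force between any of the arm, the fingers, loupe and carriage above 4 N).
It fails at once if the loupe knocked against the stage with more than 4 N (contact force between loupe and stage above 4 N).
It fails at once if the grease tin moved by more than 25 mm (distance of grease_tin from where it was at the start of the episode above 0.025 m).
It fails at once if the capacitor moved by more than 25 mm (distance of capacitor from where it was at the start of the episode above 0.025 m).
It fails at once if the terminal block moved by more than 25 mm (distance of terminal from where it was at the start of the episode above 0.025 m).
It also fails if it takes over 51 s, if anything falls off the work surface, if the arm or the gripper's body presses on something with over 40 N, if the wrist force passes 120 N, or if a joint passes its speed limit or range.

## Working session

There is one attempt and no reset: what is moved stays moved. The work goes in short steps, Python scripts to look and compute and a tool call to move; the robot and the scene stay as the last step left them, time stands still between calls to the robot, and variables do not carry over. Pictures are saved under pics/ and viewed, at most 10 in all, crops included, and the job is handed in when it is done.

Besides the shell and the picture viewer there is one more tool, called after ">>>" as a command line: name --argument value ..., lists and objects as JSON in quotes. jog_arm: Moves the arm, as the interface text tells. Its arguments: {"type":"object","properties":{"turn":{"type":"array","items":{"type":"array","items":{"type":"number"}}},"delta_pos":{"type":"array","items":{"type":"array","items":{"type":"number"}}},"gripper":{"type":"array","items":{"type":"number"}},"grip_force":{"type":"number"}},"required":["turn","delta_pos","gripper"]}

```bash
mkdir -p pics
cat > h.py <<'E'
import numpy as np, cv2
from workcell import read_state, vision, ticket
from scipy.spatial.transform import Rotation as Ro
def pose():
    s=read_state(); return Ro.from_rotvec(s['tcp_rot']).as_matrix(), np.array(s['tool_pos'])
def ray(name,px,c=None,wp=None):
    c=c or vision.calibration(name); f=200/np.tan(np.radians(c['vfov'])/2)
    d=np.array([(px[0]-c['cx'])/f,(px[1]-c['cy'])/f,1.])
    if name=='wrist':
        r=np.hypot(d[0],d[1]); 
        d=np.array([d[0]/r*np.sin(r),d[1]/r*np.sin(r),np.cos(r)]) if r>1e-9 else d
        M=np.array(c['mount']); R,p=wp
        return R@M[:3,3]+p, R@(M[:3,:3]@d)
    R=np.array(c['R']);t=np.array(c['t']); return -R.T@t, R.T@d
def onz(name,px,z,wp=None):
    o,d=ray(name,px,wp=wp); return o+d*(z-o[2])/d[2]
def snap(name,tag):
    wp=pose(); im=vision.read_camera(name); cv2.imwrite(f'pics/{tag}.png',im[:,:,::-1]); return im,wp
E
python3 - <<'E'
from h import *
print(read_state())
for n in('scene','top','wrist'):
    c=vision.calibration(n); print(n,c); snap(n,n+'0')
E
```

```text
{'time': 0.0, 'q': array([ 1.17009167e+00,  2.64754690e-01,  1.60539359e+00,  1.10513768e-05,
        1.27374382e+00, -3.69069657e-02]), 'joint_vel': array([ 0.0010584 , -0.0010277 , -0.00137139,  0.0010518 ,  0.00111187,
       -0.00081875]), 'joint_torque': array([-2.47832386e-04, -5.15150821e+01, -3.67293191e+01,  2.04320349e-05,
        1.36840035e-02,  1.30503608e-06]), 'tool_pos': array([0.23989004, 0.63012503, 0.22995045]), 'tcp_rot': array([-0.56821849, -3.08925867,  0.00352166]), 'wrist_force': array([-1.57523648,  0.24353051,  0.24206118]), 'torque': array([0.0023848 , 0.0454632 , 0.02542049]), 'grip_force': 0.0, 'width': 0.9998153861009413}
scene {'vfov': 44.34317388330476, 'cx': 316.457388596941, 'cy': 196.11806119546276, 'R': array([[ 0.84651268, -0.53212795, -0.0160036 ],
       [-0.32641901, -0.49505287, -0.8052163 ],
       [ 0.42055547,  0.68684969, -0.59276521]]), 't': array([-0.27272416,  0.39287652,  0.56542131])}
top {'vfov': 57.54241467809329, 'cx': 314.25017550966, 'cy': 198.01152547404973, 'R': array([[ 0.00364608, -0.99993374,  0.01091931],
       [-0.98217854, -0.00563284, -0.18786587],
       [ 0.18791493, -0.01003974, -0.98213399]]), 't': array([0.31841233, 0.52180533, 0.86826398])}
wrist {'vfov': 65.70646984690485, 'cx': 318.5101071023594, 'cy': 204.02182583732215, 'mount': array([[-8.06558854e-04, -9.51438964e-01, -3.07836397e-01,
         7.87465327e-02],
       [ 9.99999672e-01, -7.44342578e-04, -3.19527058e-04,
         1.03662837e-03],
       [ 7.48747556e-05, -3.07836554e-01,  9.51439252e-01,
        -1.42804664e-01],
       [ 0.00000000e+00,  0.00000000e+00,  0.00000000e+00,
         1.00000000e+00]])}
```

View pics/top0.png

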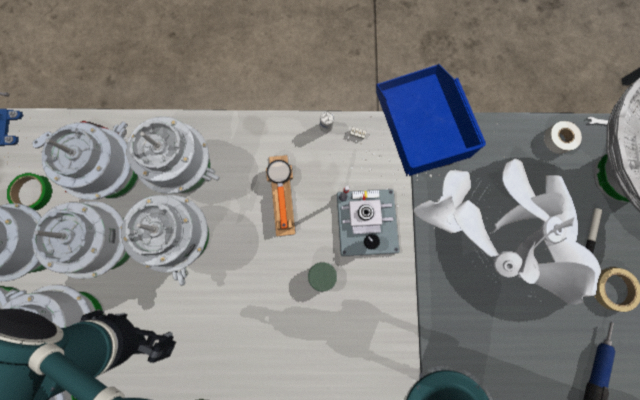

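View pics/scene0.png

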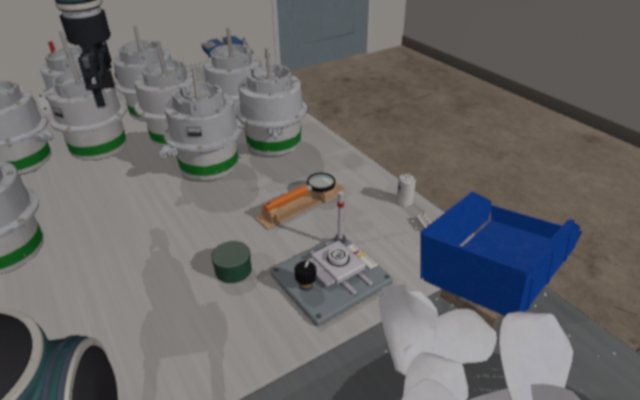

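Top view: the knob is at about (372,241), bearing (366,212), loupe lens (279,172), handle (283,213), tin (322,277), capacitor (327,119) and terminal (357,133). The scene view shows the same layout, with the post at (340,205).

Run:
```python
from h import *
np.set_printoptions(precision=4,suppress=True)
for n,px,z in [('knob',(372,241),.062),('bearing',(366,212),.046),('lens',(279,172),.039),('handle',(283.5,213),.042),('tin',(322,277),.044),('cap',(327,119),.074),('term',(357,133),.018),('c1',(342,190),.016),('c2',(396,190),.016),('c3',(400,254),.016),('c4',(341,255),.016)]:
    print(n,onz('top',px,z))
print(pose())
im=cv2.imread('pics/top0.png'); hsv=cv2.cvtColor(im,cv2.COLOR_BGR2HSV)
m=cv2.inRange(hsv,(8,170,150),(16,255,255)); m[:, :265]=0;m[:,300:]=0; m[:150]=0;m[245:]=0
ys,xs=np.nonzero(m); print(len(xs),xs.mean(),ys.mean()); print(cv2.fitLine(np.c_[xs,ys].astype(np.float32),2,0,.01,.01).ravel())
```

```text
knob [0.4123 0.1806 0.062 ]
bearing [0.4857 0.1911 0.046 ]
lens [0.5896 0.4117 0.039 ]
handle [0.4827 0.3978 0.042 ]
tin [0.3261 0.3013 0.044 ]
cap [0.7204 0.2894 0.074 ]
term [0.7049 0.2061 0.018 ]
c1 [0.5481 0.248  0.016 ]
c2 [0.549  0.1063 0.016 ]
c3 [0.3831 0.1026 0.016 ]
c4 [0.38   0.2523 0.016 ]
(array([[-0.9346,  0.3558, -0.0007],
       [ 0.3558,  0.9346, -0.0016],
       [ 0.    , -0.0018, -1.    ]]), array([0.24  , 0.6303, 0.2302]))
239 281.907949790795 206.22594142259413
[  0.091    0.9959 281.908  206.2259]
```

>>> jog_arm --turn '[[0, 0, 0], [0, 0, 0], [0, 0, 0], [0, 0, 0], [0, 0, 0], [0, 0, 0], [0, 0, 0], [0, 0, 0], [0, 0, 0], [0, 0, 0], [0, 0, 0], [0, 0, 0], [0, 0, -0.091], [0, 0, -0.091], [0, 0, -0.091], [0, 0, -0.091], [0, 0, 0], [0, 0, 0]]' --delta_pos '[[-0.0256, -0.025, -0.0033], [-0.0256, -0.025, -0.0033], [-0.0256, -0.025, -0.0033], [-0.0256, -0.025, -0.0033], [-0.0256, -0.025, -0.0033], [-0.0256, -0.025, -0.0033], [-0.0256, -0.025, -0.0033], [-0.0256, -0.025, -0.0033], [-0.0256, -0.025, -0.0033], [-0.0256, -0.025, -0.0033], [-0.0256, -0.025, -0.0033], [-0.0256, -0.025, -0.0033], [0, 0, 0], [0, 0, 0], [0, 0, 0], [0, 0, 0], [0, 0, 0], [0, 0, 0]]' --gripper '[0.0854, 0.0854, 0.0854, 0.0854, 0.0854, 0.0854, 0.0854, 0.0854, 0.0854, 0.0854, 0.0854, 0.0854, 0.0854, 0.0854, 0.0854, 0.0854, 0.0854, 0.0854]'

```text
time: 1.65
tool_pos: [0.4203, 0.241, 0.2706]
tcp_rot: [-0.004, -3.141, 0.0]
wrist_force: [-0.4, 0.4, 0.2]
width: 1.006
grip_force: 0.0
```

Run:
```python
from h import *
im,wp=snap('wrist','w1'); np.savez('w1.npz',R=wp[0],p=wp[1]); print(wp)
```

```text
(array([[-9.99996877e-01,  2.45778420e-03, -4.53338326e-04],
       [ 2.45788284e-03,  9.99996956e-01, -2.17169213e-04],
       [ 4.52803191e-04, -2.18282788e-04, -9.99999874e-01]]), array([0.42034982, 0.2409873 , 0.27061645]))
```

View pics/w1.png

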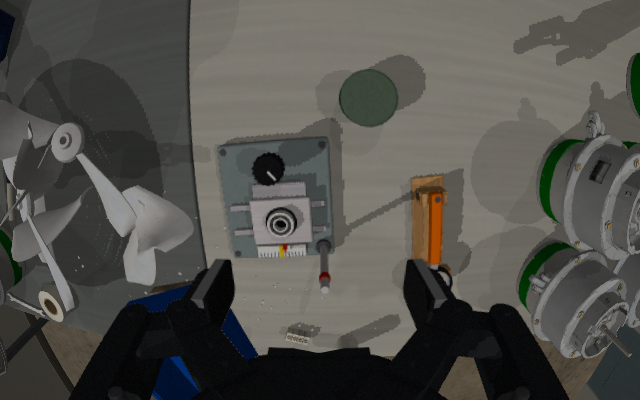

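The wrist view shows the knob at (268,168), bearing (281,224), yellow stripe near (283,250) and the loupe handle along (436,195)–(434,262). Next I'll take a crop and colour masks.

Run:
```python
from h import *
np.set_printoptions(precision=4,suppress=True)
im=cv2.imread('pics/w1.png'); z=np.load('w1.npz'); wp=(z['R'],z['p'])
cv2.imwrite('pics/w1c.png',cv2.resize(im[140:265,215:335],None,fx=4.8,fy=4.8,interpolation=cv2.INTER_CUBIC))
hsv=cv2.cvtColor(im,cv2.COLOR_BGR2HSV)
def blob(lo,hi,box):
    x0,y0,x1,y1=box; m=np.zeros(hsv.shape[:2],np.uint8); m[y0:y1,x0:x1]=cv2.inRange(hsv,lo,hi)[y0:y1,x0:x1]
    ys,xs=np.nonzero(m); return xs,ys
xs,ys=blob((22,120,120),(35,255,255),(255,235,310,265)); print('yellow',len(xs),xs.mean(),ys.mean(),onz('wrist',(xs.mean(),ys.mean()),.02,wp))
for b in [(255,230,310,262)]:
    for lo,hi in [((0,150,90),(8,255,255)),((172,150,90),(180,255,255))]:
        xs,ys=blob(lo,hi,b); print('red',list(zip(xs,ys))[:40])
xs,ys=blob((8,150,100),(18,255,255),(420,185,450,268)); P=np.array([onz('wrist',(x,y),.042,wp)[:2] for x,y in zip(xs,ys)])
print('handle',len(xs),P.mean(0),P.min(0),P.max(0),cv2.fitLine(P.astype(np.float32),2,0,.001,.001).ravel())
for px in [(219,147),(329,138),(334,251),(233,260)]: print(onz('wrist',px,.016,wp))
print('knob',onz('wrist',(268,168),.062,wp),'bear',onz('wrist',(281.5,224),.046,wp))
```

```text
yellow 42 281.1666666666667 251.16666666666666 [0.5394 0.1882 0.02  ]
red [(np.int64(283), np.int64(244)), (np.int64(284), np.int64(244)), (np.int64(285), np.int64(244)), (np.int64(283), np.int64(245)), (np.int64(284), np.int64(245)), (np.int64(285), np.int64(245)), (np.int64(286), np.int64(245)), (np.int64(283), np.int64(246)), (np.int64(284), np.int64(246)), (np.int64(285), np.int64(246)), (np.int64(286), np.int64(246)), (np.int64(283), np.int64(247)), (np.int64(284), np.int64(247)), (np.int64(285), np.int64(247)), (np.int64(286), np.int64(247)), (np.int64(283), np.int64(248)), (np.int64(284), np.int64(248)), (np.int64(285), np.int64(248)), (np.int64(286), np.int64(248)), (np.int64(284), np.int64(249)), (np.int64(285), np.int64(249)), (np.int64(285), np.int64(250)), (np.int64(285), np.int64(251))]
red []
handle 945 [0.4992 0.4001] [0.4473 0.3855] [0.553  0.4161] [0.9922 0.1248 0.4992 0.4001]
[0.3902 0.1094 0.016 ]
[0.3816 0.2553 0.016 ]
[0.5411 0.2635 0.016 ]
[0.5577 0.1139 0.016 ]
knob [0.4113 0.183  0.062 ] bear [0.4875 0.1941 0.046 ]
```

View pics/w1c.png

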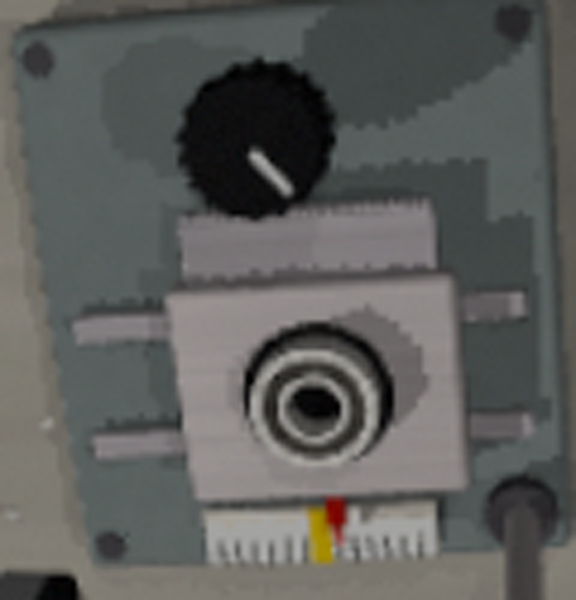

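Run:
```python
from h import *
np.set_printoptions(precision=4,suppress=True)
im=cv2.imread('pics/w1.png'); z=np.load('w1.npz'); wp=(z['R'],z['p'])
print(im[250:257,276:292].tolist()[3:6])
K=onz('wrist',(268.7,169.1),.062,wp);B=onz('wrist',(280.5,224),.046,wp)
P=onz('wrist',(285.,251),.026,wp);M=onz('wrist',(281.8,253),.02,wp)
# stage yaw from screw holes and rail ends
cr=lambda x,y:(215+x/4.8,140+y/4.8)
h=[onz('wrist',cr(*c),.016,wp) for c in [(38,60),(514,20),(110,546)]]
ey=(h[1]-h[0]);ex=h[2]-h[0]; print('yaw',np.arctan2(-ey[0],ey[1]),np.arctan2(ex[1],ex[0]),np.linalg.norm(ex),np.linalg.norm(ey))
d=M-K; print('yaw KM',np.arctan2(d[1],d[0]),'PM',P-M); print(K,B,P,M)
e=[onz('wrist',cr(*c),.035,wp) for c in [(168,296),(456,276),(468,487),(197,498)]]
for i in range(4): v=e[(i+1)%4]-e[i]; print('car',np.degrees(np.arctan2(v[1],v[0])),np.linalg.norm(v))
print(np.mean(e,0))
```

```text
[[[162, 163, 163], [161, 163, 163], [107, 108, 108], [84, 134, 143], [55, 148, 165], [0, 140, 165], [0, 139, 164], [0, 133, 165], [115, 131, 138], [97, 103, 141], [130, 134, 155], [149, 152, 151], [124, 125, 125], [122, 123, 123], [156, 158, 159], [137, 138, 138]], [[161, 163, 163], [162, 163, 163], [106, 107, 107], [85, 133, 143], [55, 146, 164], [0, 141, 166], [0, 140, 165], [0, 140, 164], [149, 160, 164], [116, 118, 120], [130, 133, 133], [149, 152, 151], [119, 119, 120], [89, 90, 90], [152, 155, 155], [137, 139, 139]], [[161, 163, 163], [162, 164, 164], [108, 110, 109], [85, 133, 142], [57, 147, 165], [0, 141, 165], [0, 140, 165], [0, 140, 165], [117, 140, 147], [103, 110, 110], [132, 133, 133], [160, 161, 162], [146, 148, 148], [89, 90, 90], [153, 155, 154], [157, 158, 159]]]
yaw 0.06243051632396562 0.05561324561719272 0.14927006035236337 0.13222736872285806
yaw KM 0.0402711457864346 PM [-0.0063  0.0055  0.006 ]
[0.4126 0.1837 0.062 ] [0.4875 0.1928 0.046 ] [0.5361 0.1945 0.026 ] [0.5424 0.189  0.02  ]
car 93.8499036757228 0.07856298550660999
car 2.4022197870658677 0.061655218241162775
car -87.0530243261507 0.07743813874279983
car -176.55144320334665 0.060416718494072666
[0.4886 0.1931 0.035 ]
```

>>> jog_arm --turn '[[0, 0, -0.123], [0, 0, -0.123], [0, 0, -0.124], [0, 0, 0], [0, 0, 0], [0, 0, 0], [0, 0, 0], [0, 0, 0], [0, 0, 0], [0, 0, 0], [0, 0, 0]]' --delta_pos '[[0.0082, -0.029, 0], [0.0035, -0.0288, 0], [0, 0, 0], [0, 0, 0.04], [0, 0, 0.04], [0, 0, 0.04], [0, 0, 0.04], [0, 0, 0.04], [0, 0, 0.02], [0, 0, 0], [0, 0, 0]]' --gripper '[0.062, 0.062, 0.062, 0.062, 0.062, 0.062, 0.062, 0.062, 0.062, 0.062, 0.062]' --grip_force 30

```text
time: 2.62
tool_pos: [0.4112, 0.1828, 0.0499]
tcp_rot: [0.576, -3.085, 0.001]
wrist_force: [-0.0, -0.0, 0.4]
width: 0.727
grip_force: 0.0
```

Run:
```python
from h import *
im,wp=snap('wrist','w2'); print(wp)
```

```text
(array([[-9.32569552e-01, -3.60976519e-01, -3.15962675e-03],
       [-3.60974504e-01,  9.32574904e-01, -1.20629135e-03],
       [ 3.38203147e-03,  1.55941115e-05, -9.99994281e-01]]), array([0.41121587, 0.18281833, 0.04993093]))
```

View pics/w2.png

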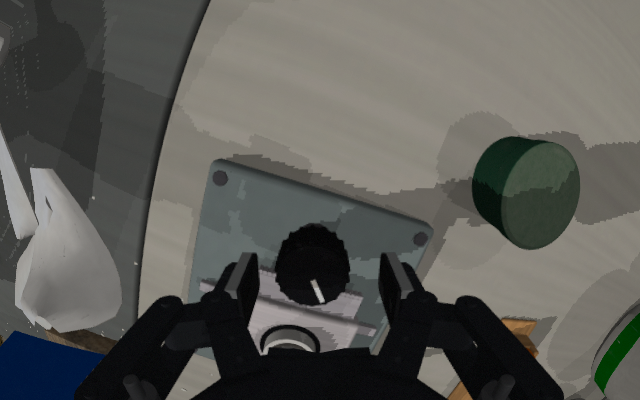

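The knob sits between the fingers, centred at about (312,264), and the finger gap is centred near 319. I'll compute the residual offset.

Run:
```python
from h import *
wp=pose(); im=cv2.imread('pics/w2.png')
g=im.max(2); m=np.zeros_like(g); m[220:300,268:352]=(g[220:300,268:352]<45)*255
n,l,st,c=cv2.connectedComponentsWithStats(m); i=1+st[1:,4].argmax(); print(st[i],c[i])
(x,y),r=cv2.minEnclosingCircle(np.argwhere(l==i)[:,::-1].astype(np.float32)); print(x,y,r)
for px in [(x,y),(312,262)]:
    K=onz('wrist',px,.062,wp); print(K, wp[0].T@(K-wp[1]))
```

```text
[ 273  223   77   77 4452] [312.14622642 263.4195867 ]
312.5 264.3358154296875 41.41145324707031
[0.40977682 0.17976437 0.062     ] [ 0.00440221 -0.00231405 -0.01032822]
[0.40864519 0.17907874 0.062     ] [ 0.00570509 -0.00254464 -0.0103291 ]
```

>>> jog_arm --turn '[[0, 0, 0], [0, 0, 0], [0, 0, 0], [0, 0, 0], [0, 0, 0], [0, 0, 0], [0, 0, 0], [0, 0, 0], [0, 0, 0], [0, 0, 0]]' --delta_pos '[[0.002, -0.002, 0.0085], [0, 0, 0.0085], [0, 0, 0], [0, 0, 0], [0, 0, 0], [0, 0, 0], [0, 0, 0], [0, 0, 0], [0, 0, 0], [0, 0, 0]]' --gripper '[0.062, 0.062, 0.03, 0.03, 0.03, 0.03, 0.03, 0.03, 0.03, 0.03]' --grip_force 30

```text
time: 3.5
tool_pos: [0.4117, 0.1796, 0.0345]
tcp_rot: [-0.579, 3.087, -0.003]
wrist_force: [0.7, -5.5, 2.8]
width: 0.411
grip_force: 30.0
```

>>> jog_arm --turn '[[0, 0, 0.08], [0, 0, 0.09], [0, 0, 0.09], [0, 0, 0.09], [0, 0, 0.09], [0, 0, 0.09], [0, 0, 0.09], [0, 0, 0], [0, 0, 0], [0, 0, 0]]' --delta_pos '[[0, 0, 0], [0, 0, 0], [0, 0, 0], [0, 0, 0], [0, 0, 0], [0, 0, 0], [0, 0, 0], [0, 0, 0], [0, 0, 0], [0, 0, 0]]' --gripper '[0.03, 0.03, 0.03, 0.03, 0.03, 0.03, 0.03, 0.03, 0.03, 0.03]'

```text
time: 4.33
tool_pos: [0.4117, 0.1808, 0.0345]
tcp_rot: [0.388, 3.117, 0.001]
wrist_force: [-1.5, 0.0, 4.0]
width: 0.409
grip_force: 30.2
```

>>> jog_arm --turn '[[0, 0, 0], [0, 0, 0], [0, 0, 0], [0, 0, 0], [0, 0, -0.08], [0, 0, -0.08], [0, 0, -0.08], [0, 0, -0.07], [0, 0, 0], [0, 0, 0]]' --delta_pos '[[0, 0, 0], [0, 0, 0], [0, 0, 0], [0, 0, -0.02], [0, 0, -0.035], [0, 0, -0.04], [0, 0, -0.04], [0, 0, -0.04], [0, 0, 0], [0, 0, 0]]' --gripper '[0.065, 0.065, 0.065, 0.065, 0.0854, 0.0854, 0.0854, 0.0854, 0.0854, 0.0854]'

```text
time: 5.17
tool_pos: [0.4136, 0.1814, 0.2124]
tcp_rot: [-0.094, 3.133, 0.004]
wrist_force: [0.5, 0.1, -0.2]
width: 0.997
grip_force: 0.0
```

Run:
```python
from h import *
im,wp=snap('wrist','w3'); np.savez('w3.npz',R=wp[0],p=wp[1]); print(wp)
cv2.imwrite('pics/w3c.png',cv2.resize(im[130:330,230:410,::-1],None,fx=3,fy=3,interpolation=cv2.INTER_CUBIC))
```

```text
(array([[-0.99815888, -0.06024151,  0.0070573 ],
       [-0.06022499,  0.99818162,  0.00253083],
       [-0.00719693,  0.00210114, -0.99997189]]), array([0.41361363, 0.18136974, 0.21239356]))
```

View pics/w3c.png

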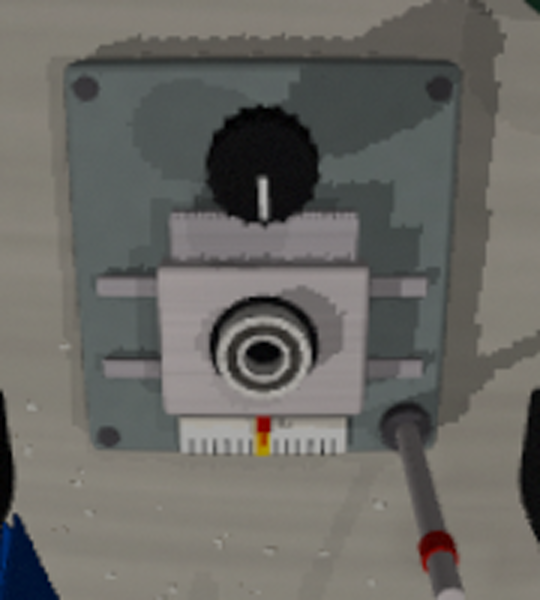

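The pointer at crop (264,430) stands centred over the yellow stripe at (262,452). Next the loupe.

>>> jog_arm --turn '[[0, 0, 0], [0, 0, 0], [0, 0, 0], [0, 0, 0], [0, 0, 0], [0, 0, 0], [0, 0, 0], [0, 0, -0.05], [0, 0, 0], [0, 0, 0]]' --delta_pos '[[-0.0142, 0.0304, 0], [-0.0142, 0.0304, 0], [-0.0142, 0.0304, 0], [-0.0142, 0.0304, 0], [-0.0142, 0.0304, 0], [-0.0142, 0.0304, 0], [-0.0142, 0.0304, 0], [0, 0, 0], [0, 0, 0], [0, 0, 0]]' --gripper '[0.0854, 0.0854, 0.0854, 0.0854, 0.0854, 0.0854, 0.0854, 0.0854, 0.0854, 0.0854]'

```text
time: 6.05
tool_pos: [0.4963, 0.3981, 0.2057]
tcp_rot: [0.172, -3.132, 0.005]
wrist_force: [0.1, 0.1, -0.4]
width: 1.001
grip_force: 0.0
```

```bash
cat > m.py <<'E'
from h import *
np.set_printoptions(precision=4,suppress=True)
z=np.load('w3.npz'); wp=(z['R'],z['p'])
cr=lambda x,y:(230+x/3-.33,130+y/3-.33)
K=onz('wrist',cr(263,163),.062,wp);B=onz('wrist',cr(264,352),.046,wp)
h=[onz('wrist',cr(*c),.016,wp) for c in [(85,89),(438,89),(108,437)]]
ey=(h[1]-h[0]);ex=h[2]-h[0]; print('yaw',np.arctan2(-ey[0],ey[1]),np.arctan2(ex[1],ex[0]))
print('K',K,'B',B,np.linalg.norm(B[:2]-K[:2]))
c=np.array([(160,267),(368,267),(365,415),(163,415)]); e=[onz('wrist',cr(*p),.035,wp) for p in c]; print('carr mid',np.mean(e,0))
im,wp=snap('wrist','w4'); print(wp[1])
hsv=cv2.cvtColor(im,cv2.COLOR_RGB2HSV); m=cv2.inRange(hsv,(8,150,130),(18,255,255))
n,l,st,cc=cv2.connectedComponentsWithStats(m); i=1+st[1:,4].argmax(); print(st[i],cc[i])
ys,xs=np.nonzero(l==i)
P=np.array([onz('wrist',(x,y),.042,wp)[:2] for x,y in zip(xs,ys)])
f=cv2.fitLine(P.astype(np.float32),2,0,.001,.001).ravel(); d=f[:2]*np.sign(f[0]); s=(P-f[2:])@d; w=(P-f[2:])@np.array([-d[1],d[0]])
print('yaw',np.arctan2(d[1],d[0]),f[2:],'len',s.min(),s.max(),'w',np.percentile(w,[2,98]))
cv2.imwrite('pics/w4.png',im[:,:,::-1])
E
python3 m.py
```

```text
yaw 0.05858974391943384 0.058625317472947705
K [0.4107 0.1811 0.062 ] B [0.4866 0.1859 0.046 ] 0.07605327989565713
carr mid [0.4888 0.186  0.035 ]
[0.4963 0.3981 0.2057]
[ 316  140   13   98 1189] [321.9495 190.5677]
yaw 0.116476975 [0.5021 0.4025] len -0.05266157355292817 0.05124240332416547 w [-0.0063  0.0062]
```

View pics/w4.png

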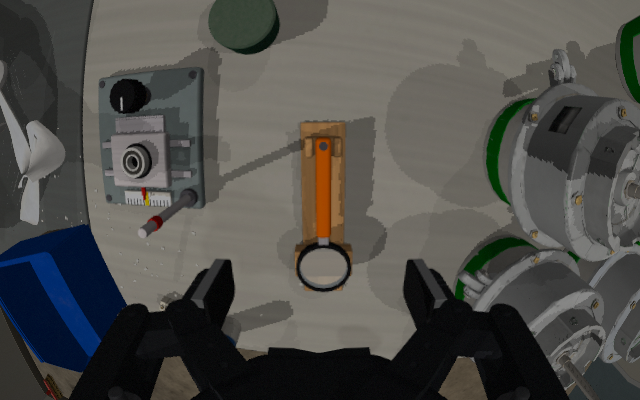

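The handle runs (322,140)–(322,238), the lens is at (324,267) and nothing obstructs it. Descending to grip it.

>>> jog_arm --turn '[[0, 0, -0.006], [0, 0, 0], [0, 0, 0], [0, 0, 0], [0, 0, 0], [0, 0, 0], [0, 0, 0], [0, 0, 0], [0, 0, 0], [0, 0, 0], [0, 0, 0], [0, 0, 0], [0, 0, 0], [0, 0, 0], [0, 0, 0], [0, 0, 0]]' --delta_pos '[[-0.0243, 0.0038, 0], [0, 0, 0.03], [0, 0, 0.04], [0, 0, 0.04], [0, 0, 0.04], [0, 0, 0.03], [0, 0, 0.0117], [0, 0, 0], [0, 0, 0], [0, 0, 0], [0, 0, 0], [0, 0, 0], [0, 0, 0], [0, 0, 0], [0, 0, 0], [0, 0, 0]]' --gripper '[0.05, 0.05, 0.05, 0.05, 0.05, 0.05, 0.05, 0.05, 0.05, 0.01, 0.01, 0.01, 0.01, 0.01, 0.01, 0.01]' --grip_force 80

```text
time: 7.43
tool_pos: [0.5234, 0.4068, 0.0205]
tcp_rot: [-0.182, 3.132, 0.004]
wrist_force: [-0.1, -0.4, 7.2]
width: 0.165
grip_force: 80.5
```

Run:
```python
from h import *
z=np.load('w3.npz')
s=read_state(); print(s['width']*85.4,pose())
```

```text
14.072217879924047 (array([[-0.99324464, -0.11595852,  0.00432577],
       [-0.11594663,  0.99325119,  0.0029066 ],
       [-0.00463362,  0.0023854 , -0.99998642]]), array([0.52343543, 0.40680602, 0.02054987]))
```

>>> jog_arm --turn '[[0, 0, 0], [0, 0, 0], [0, 0, 0], [0, 0, 0], [0, 0, 0], [0, 0, 0], [0, 0, 0], [0, 0, 0], [0, 0, 0], [0, 0, 0]]' --delta_pos '[[0, 0, -0.008], [0, 0, -0.015], [0, 0, -0.02], [0, 0, -0.025], [0, 0, -0.03], [0, 0, -0.03], [0, 0, -0.02], [0, 0, -0.01], [0, 0, 0], [0, 0, 0]]' --gripper '[0.01, 0.01, 0.01, 0.01, 0.01, 0.01, 0.01, 0.01, 0.01, 0.01]'

```text
time: 8.27
tool_pos: [0.5213, 0.4054, 0.1756]
tcp_rot: [-0.182, 3.136, 0.001]
wrist_force: [0.4, 0.4, -1.8]
width: 0.167
grip_force: 79.3
```

Run:
```python
from h import *
im,wp=snap('wrist','w5'); np.savez('w5.npz',R=wp[0],p=wp[1]); print(wp); snap('scene','s5')
a=im[180:400,200:440]; b=cv2.imread('pics/s5.png')[80:300,220:460,::-1]
cv2.imwrite('pics/c5.png',cv2.resize(np.hstack([a,b])[:,:,::-1],(800,367)))
```

```text
(array([[-9.93250132e-01, -1.15990474e-01,  6.21074794e-04],
       [-1.15990228e-01,  9.93250267e-01,  4.17979276e-04],
       [-6.65364319e-04,  3.43119364e-04, -9.99999720e-01]]), array([0.5213407 , 0.40535486, 0.17562779]))
```

View pics/c5.png

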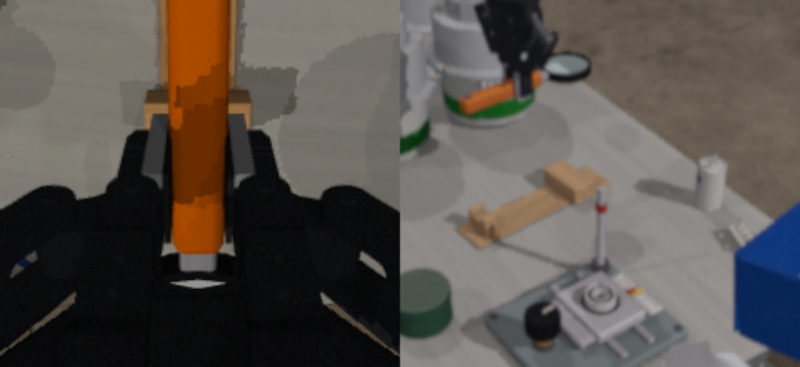

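The loupe is held level in the gripper and clear of its rest. Carrying it over the stage, above the post.

>>> jog_arm --turn '[[0, 0, 0], [0, 0, 0], [0, 0, 0], [0, 0, 0], [0, 0, 0], [0, 0, 0], [0, 0, 0], [0, 0, 0], [0, 0, 0], [0, 0, 0], [0, 0, 0], [0, 0, 0], [0, 0, 0], [0, 0, 0], [0, 0, 0], [0, 0, 0]]' --delta_pos '[[0.004, -0.0064, 0], [0.008, -0.013, 0], [0.0119, -0.0194, 0], [0.0131, -0.0214, 0], [0.0131, -0.0214, 0], [0.0131, -0.0214, 0], [0.0131, -0.0214, 0], [0.0131, -0.0214, 0], [0.0131, -0.0214, 0], [0.0119, -0.0194, 0], [0.0083, -0.0136, 0], [0.005, -0.0082, 0], [0.0031, -0.0056, 0], [0, 0, 0], [0, 0, 0], [0, 0, 0]]' --gripper '[0.01, 0.01, 0.01, 0.01, 0.01, 0.01, 0.01, 0.01, 0.01, 0.01, 0.01, 0.01, 0.01, 0.01, 0.01, 0.01]'

```text
time: 9.7
tool_pos: [0.4169, 0.1783, 0.1754]
tcp_rot: [-0.183, 3.136, 0.001]
wrist_force: [-0.1, 0.1, -1.3]
width: 0.168
grip_force: 79.3
```

Run:
```python
from h import *
print(pose()); a,_=snap('top','t6'); b,_=snap('scene','s6')
A=cv2.resize(a[140:270,300:430],(400,400),interpolation=cv2.INTER_CUBIC);B=cv2.resize(b[130:330,240:440],(400,400),interpolation=cv2.INTER_CUBIC)
cv2.imwrite('pics/c6.png',np.hstack([A,B])[:,:,::-1])
```

```text
(array([[-9.93228196e-01, -1.16178434e-01,  5.66960073e-04],
       [-1.16178119e-01,  9.93228237e-01,  5.59393692e-04],
       [-6.28110238e-04,  4.89737233e-04, -9.99999683e-01]]), array([0.41692977, 0.17833517, 0.17538477]))
```

View pics/c6.png

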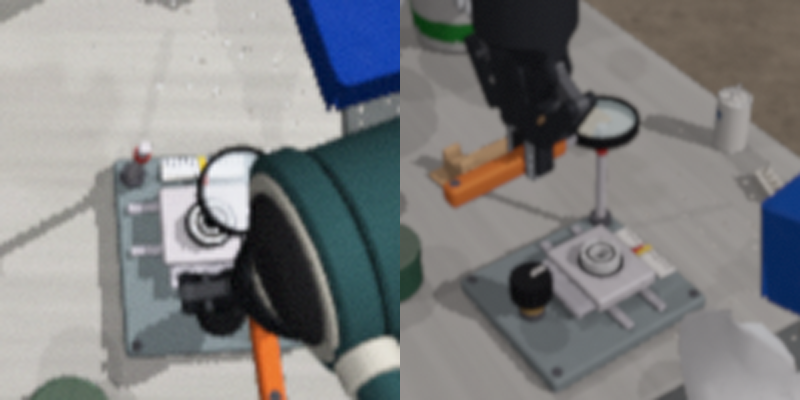

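The top crop shows the lens ring partly hidden, centred near (241,190). The scene crop shows the whole ring, centred near (607,123). I'll triangulate from both.

Run:
```python
from h import *
np.set_printoptions(precision=4,suppress=True)
def tri(a,b):
    o1,d1=ray('scene',a);o2,d2=ray('top',b); d1/=np.linalg.norm(d1);d2/=np.linalg.norm(d2)
    s=np.linalg.lstsq(np.c_[d1,-d2],o2-o1,rcond=None)[0]; p,q=o1+s[0]*d1,o2+s[1]*d2; return (p+q)/2,np.linalg.norm(p-q)
im=cv2.imread('pics/s6.png'); g=im.max(2)
m=np.zeros_like(g); m[172:212,325:368]=(g[172:212,325:368]<70)*255
np.savetxt('/dev/stdout',g[174:208:1,326:364],fmt='%3d')
s=(343.6,191.3); t=(378.3,201.8)
print(tri(s,t)); print('scene@.188',onz('scene',s,.188)); print('top@.188',onz('top',t,.188))
# band & bearing in scene
hsv=cv2.cvtColor(im,cv2.COLOR_BGR2HSV)
print('bear scene',onz('scene',(240+201/2-.25,130+256/2-.25),.046))
```

```text
(array([0.4895, 0.1843, 0.1848]), np.float64(0.006172870999801301))
scene@.188 [0.4902 0.1802 0.188 ]
top@.188 [0.4861 0.1863 0.188 ]
bear scene [0.4853 0.1793 0.046 ]
123 133 128 116 103 104 119 133 141 143 144 143 144 145 146 146 148 148 149 150 150 150 150 150 150 149 148 147 145 145 145 146 147 147
 86  87  88  93 103 109  98  80  65  69  88 111 125 130 131 130 132 137 139 140 141 143 145 147 149 150 151 150 150 150 149 148 147 146 145 145 146 147
 84  86  85  85  87  83  71  55  47  51  62  82  97 103 102 103 105 113 117 120 123 128 133 138 142 146 149 150 150 150 151 150 149 147 146 145 145 146
 75  80  80  80  80  78  72  62  53  50  53  58  64  66  66  65  68  74  77  81  88  98 106 114 123 133 140 146 149 150 151 151 150 149 148 147 146 145
 63  70  76  81  84  87  86  79  65  54  50  50  56  65  68  65  63  63  63  62  60  61  66  75  88 105 121 133 142 148 150 150 150 150 150 149 147 146
 51  62  75  85  93  97  96  90  71  54  47  50  69  91  99  98  96  96  94  90  79  67  58  52  53  66  85 105 124 139 145 149 150 150 150 150 149 147
 47  56  73  89  99 100  97  90  70 
[... 3367 characters left out ...]
  28  31  35  38  43  51  59  69  85 101 112 123 136 143 148 149 149 149 150 149 149 148 147
127 125 122 117 111 106  99  93  86  80  71  58  48  47  52  57  62  67  72  80  89  99 108 119 130 136 142 146 148 150 150 150 150 150 150 149 148 148
131 129 128 126 124 123 122 120 118 115 107  93  79  78  86  93  98 102 106 114 121 128 132 137 141 144 145 147 148 148 149 150 150 150 150 149 149 148
135 133 130 129 129 130 131 133 135 136 131 119 103 100 108 117 122 124 129 134 137 139 140 142 143 144 145 145 146 146 148 148 149 149 150 149 149 148
140 136 134 132 132 134 135 138 141 143 141 130 112 108 116 126 131 133 138 142 142 143 142 142 142 142 144 144 144 145 146 146 147 148 148 149 148 148
```

>>> jog_arm --turn '[[0, 0, 0], [0, 0, 0], [0, 0, 0], [0, 0, 0], [0, 0, 0], [0, 0, 0], [0, 0, 0], [0, 0, 0], [0, 0, 0], [0, 0, 0], [0, 0, 0]]' --delta_pos '[[0, 0, 0.006], [0, 0, 0.012], [0, 0, 0.014], [0, 0, 0.014], [0, 0, 0.014], [0, 0, 0.012], [0, 0, 0.008], [0, 0, 0.003], [0, 0, 0], [0, 0, 0], [0, 0, 0]]' --gripper '[0.01, 0.01, 0.01, 0.01, 0.01, 0.01, 0.01, 0.01, 0.01, 0.01, 0.01]'

```text
time: 10.72
tool_pos: [0.417, 0.178, 0.0929]
tcp_rot: [-0.182, 3.135, 0.001]
wrist_force: [0.1, -0.4, -1.0]
width: 0.173
grip_force: 79.2
```

Run:
```python
from h import *
print(pose()); a,_=snap('top','t7'); b,_=snap('scene','s7')
A=cv2.resize(a[170:250,330:410],(400,400),interpolation=cv2.INTER_CUBIC);B=cv2.resize(b[180:280,290:390],(400,400),interpolation=cv2.INTER_CUBIC)
cv2.imwrite('pics/c7.png',np.hstack([A,B])[:,:,::-1])
```

```text
(array([[-9.93249558e-01, -1.15989258e-01,  1.34473108e-03],
       [-1.15988678e-01,  9.93250409e-01,  5.01671263e-04],
       [-1.39384317e-03,  3.42311180e-04, -9.99998970e-01]]), array([0.41700148, 0.17795899, 0.09286477]))
```

View pics/c7.png

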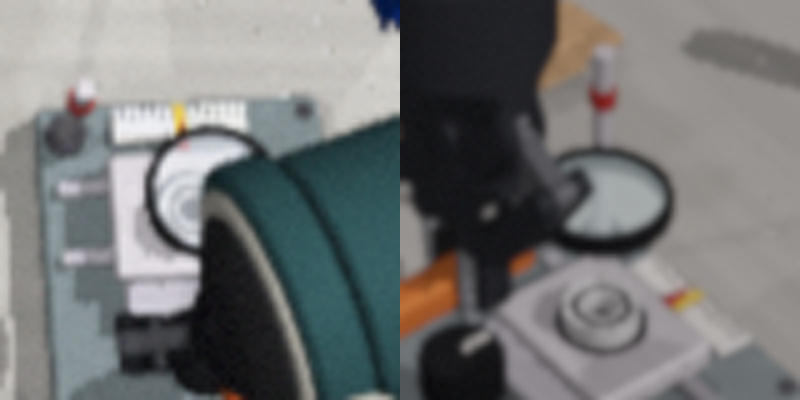

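The pointer is still on the stripe in both views. In the top crop the ring's left edge is 146 and its top 126; in the scene crop its right edge is 672 and it spans rows 147–257. I'll compute the offsets relative to the band and bearing.

Run:
```python
from h import *
np.set_printoptions(precision=4,suppress=True)
def proj(n,X):
    c=vision.calibration(n); f=200/np.tan(np.radians(c['vfov'])/2); p=c['R']@X+c['t']; return np.array([c['cx']+f*p[0]/p[2],c['cy']+f*p[1]/p[2]])
B=np.array([.487,.186,.046]); y=.0586; u=np.array([np.cos(y),np.sin(y),0]);v=np.array([-u[1],u[0],0])
band=B+.046*u+.060*v; band[2]=.105; print('band',band,proj('scene',band),'seen',(340.5-.4,204.5-.4))
print('bear',proj('scene',B),'seen',(340.6-.4,256-.4),'top',proj('top',B))
L=np.array([.417,.178,.0929])+np.array([.0715*.993,.0715*.116,.0121]); print('lens',L,proj('scene',L),proj('top',L))
# exact silhouette boxes of the ring model at L
a=np.linspace(0,6.283,90); ring=np.array([[L[0]+.032*np.cos(t),L[1]+.032*np.sin(t),L[2]+h] for t in a for h in(-.006,.006)])
for n in('scene','top'):
    p=np.array([proj(n,X) for X in ring]); print(n,'box',p.min(0),p.max(0))
print('seen scene: right',290+272/4-.4,'top',180+147/4-.4,'bottom',180+257/4-.4,' top: left',330+146/5-.4,'top',170+126/5-.4)
```

```text
band [0.5294 0.2486 0.105 ] [339.1541 202.9357] seen (340.1, 204.1)
bear [338.8994 255.1833] seen (340.20000000000005, 255.6) top [368.0041 211.4976]
lens [0.488  0.1863 0.105 ] [339.6718 229.4548] [371.7865 207.2678]
scene box [320.8663 214.9843] [358.6299 244.7081]
top box [357.8404 193.3986] [385.918  221.1348]
seen scene: right 357.6 top 216.35 bottom 243.85  top: left 358.8 top 194.79999999999998
```

>>> jog_arm --turn '[[0, 0, 0], [0, 0, 0], [0, 0, 0], [0, 0, 0], [0, 0, 0], [0, 0, 0]]' --delta_pos '[[-0.0015, 0, 0], [0, 0, 0], [0, 0, 0], [0, 0, 0], [0, 0, 0], [0, 0, 0]]' --gripper '[0.01, 0.01, 0.01, 0.01, 0.01, 0.01]'

```text
time: 11.32
tool_pos: [0.4177, 0.1778, 0.0922]
tcp_rot: [0.182, -3.136, 0.0]
wrist_force: [-0.1, -0.1, -1.5]
width: 0.168
grip_force: 79.2
```

Run:
```python
from h import *
def proj(n,X):
    c=vision.calibration(n); f=200/np.tan(np.radians(c['vfov'])/2); p=c['R']@X+c['t']; return np.array([c['cx']+f*p[0]/p[2],c['cy']+f*p[1]/p[2]])
im=cv2.imread('pics/s6.png'); hsv=cv2.cvtColor(im,cv2.COLOR_BGR2HSV); m=cv2.inRange(hsv,(6,170,90),(16,255,255)); m[:,330:]=0;m[:180]=0;m[240:]=0
ys,xs=np.nonzero(m); print('orange x',xs.min(),xs.max(),'y',ys.min(),ys.max())
for c in (265,270,275,280,290): q=ys[xs==c]; print(c,q.min(),q.max())
u=np.array([.993,.116,0]);v=np.array([-.116,.993,0]);T=np.array([.4169,.1783,.1754+.0121])+.0715*u
for pitch in (-.08,0,.08):
  g=T-.075*u; ax=u*np.cos(pitch)+np.array([0,0,np.sin(pitch)]); n=np.array([0,0,1])
  P=np.array([proj('scene',g+ax*s+v*w+n*h) for s in (-.073,) for w in(-.008,.008) for h in(-.009,.009)])+[1.1,.8]
  Q=np.array([proj('scene',g+ax*-.05+v*w+n*h) for w in(-.008,.008) for h in(-.009,.009)])+[1.1,.8]
  print(pitch,P.round(1).tolist(),Q.round(1).tolist())
s=read_state(); print(s['tool_pos'],abs(s['joint_vel']).max(),s['grip_force'],s['width'])
```

```text
orange x 262 321 y 201 231
265 224 230
270 218 230
275 216 228
280 214 226
290 209 220
-0.08 [[267.8, 233.4], [266.9, 223.8], [261.7, 227.9], [260.7, 218.4]] [[280.8, 227.8], [280.1, 218.3], [274.6, 222.5], [273.8, 213.1]]
0 [[268.0, 236.5], [267.1, 227.0], [261.9, 231.0], [260.9, 221.6]] [[280.9, 229.9], [280.2, 220.5], [274.7, 224.6], [273.9, 215.2]]
0.08 [[268.4, 239.5], [267.5, 230.0], [262.4, 234.0], [261.3, 224.6]] [[281.2, 232.0], [280.4, 222.6], [275.0, 226.7], [274.2, 217.3]]
[0.41772828 0.1778131  0.09216649] 0.0030580656028843353 79.24907684326172 0.16764303765842475
```

```bash
python3 -c "
from workcell import ticket; print(ticket.finish_job())"
```

```text
the job is handed in; nothing more can be done
None
```

I turned the knob until the pointer stood on the yellow stripe, then lifted the loupe and handed the job in holding it level over the bearing at the focus band's height; my measurements put it inside every tolerance, but no verdict came back.

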